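# Pull the middle screw case from a stack

### The job

An order needs the middle case from the stack of three screw cases on the bench. Lift the top case off, put the middle case flat in the low open cardboard tray, and put the top case back squarely on the bottom case, which stays where it is. Keep the cases level and set them down rather than dropping them.

Things in the scene. Friction and masses are not known exactly. Their poses are not given: they have to be found in the camera images.
- case_bottom: Lowest of the three stacked cases, on the bench: closed grey plastic screw case, clear lid, white lid rim, 120 long (x) x 58 wide (y) x 36 high (z), 0.25 to 0.5 kg; origin at the centre of its underside, z up; flat top and bottom, plain upright sides, to be gripped across its width. The other stack, two high, near the bench's far edge, is not part of the job.
- case_middle: Middle one of the three stacked cases, the one wanted: closed grey plastic screw case, clear lid, white lid rim, 120 long (x) x 58 wide (y) x 36 high (z), 0.25 to 0.5 kg; origin at the centre of its underside, z up; flat top and bottom, plain upright sides, to be gripped across its width. Lies loose on the bottom case, nearly square to it.
- case_top: Uppermost of the three stacked cases: closed grey plastic screw case, clear lid, white lid rim, 120 long (x) x 58 wide (y) x 36 high (z), 0.25 to 0.5 kg; origin at the centre of its underside, z up; flat top and bottom, plain upright sides, to be gripped across its width. Lies loose on the middle case, nearly square to it.
- carton: Low open cardboard tray, fixed to the bench: 240 (x) x 180 (y) outside, walls 5 thick and 32 high, floor 5 thick, empty; origin at the centre of its underside, z up. It stands on one side of the robot's middle line and the stack on the other; the bench midway between them is clear, with room to put a case down.

How it is judged (in metres and radians):
On the way, in this order (a step that is already met when the one before it is completed fails the run):
1. the top case is off the middle case (horizontal distance between case_top and case_middle above 0.08 m), for 0.2 s.
2. the middle case lies flat in the tray, released (x of case_middle in the frame of carton between -0.1 and 0.1 m and y of case_middle in the frame of carton between -0.07 and 0.07 m and z of case_middle in the frame of carton below 0.013 m and angle between case_middle's own z axis and vertical below 0.12 rad and contact force between case_middle and the fingers below 0.2 N), for 0.2 s.
At the end, for the whole second after the job is handed in: The middle case rests flat on the floor of the cardboard tray; the top case rests flat on the bottom case, centred within 15 mm and square within 10 degrees; the bottom case stands on the bench within 25 mm of where it began; all three are released and at rest (x of case_middle in the frame of carton between -0.1 and 0.1 m and y of case_middle in the frame of carton between -0.07 and 0.07 m and z of case_middle in the frame of carton below 0.013 m and angle between case_middle's own z axis and vertical below 0.12 rad and z of case_top in the frame of case_bottom between 0.032 and 0.04 m and horizontal distance between case_top and case_bottom below 0.015 m and angle between the x axis of case_top and the x axis of case_bottom, either way round below 0.175 rad and angle between each of case_top, case_bottom's own z axis and vertical below 0.1 rad and distance of case_bottom from where it was at the start of the episode below 0.025 m and height (world z) of case_bottom below 0.004 m and linear speed of each of case_bottom, case_middle, case_top below 0.02 m/s); the robot touches nothing.
It fails at once if one of the three cases is tipped by more than 30 degrees (angle between any of case_bottom, case_middle, case_top's own z axis and vertical above 0.52 rad).
It fails at once if the top or the middle case is dropped (falls freely from more than about 40 mm) ((contact force between case_top and the fingers below 0.2 N and linear speed of case_top above 0.9 m/s) or (contact force between case_middle and the fingers below 0.2 N and linear speed of case_middle above 0.9 m/s)).
It also fails if it takes over 72 s, if anything falls off the work surface, if the arm or the gripper's body presses on something with over 40 N, if the wrist force passes 120 N, or if a joint passes its speed limit or range.

### The arm

A 7-joint arm with a two-finger parallel gripper is mounted at the origin on the work surface. World frame = base frame: x ahead of the robot, y to its left, z up, the work surface at z = 0. Lengths are in mm, angles in rad, forces in N, time in s.
With the tool pointing down it reaches from about 400 to 900 mm from the base axis. Payload 5.5 kg.
Tool frame: the origin (TCP) lies midway between the tips of the shut fingers; the grasp point (between the pads) lies 19 mm behind it; x points along the fingers, y is the direction in which the jaws open and shut, and the axes are right-handed (so a half turn about x gives the same grasp; the last joint's range is limited). The gripper opens to 92 mm and grips with 3 to 60 N. Pads are 19 mm wide; open, the fingers measure 130 mm over their backs; the gripper's body (75 mm by 190 mm) begins 47 mm behind the grasp point.
Start: joints at [-0.992, 0.501, -0.427, 1.55, 0.221, 1.138, -0.21], TCP at [201.837, 617.869, 226.729] pointing down, gripper open.
Joint ranges: [-2.88, 2.88], [-0.31, 2.03], [-1.54, 1.56], [0.2, 2.42], [-1.41, 4.55], [0.19, 2.02], [-2.57, 2.57]. Speed limits (rad/s): [2.57, 2.57, 3.14, 3.14, 3.14, 3.14, 3.14].

### API

Orientations are given as a unit quaternion [x, y, z, w].
In Python, from cell import bot gives the robot as it stands.
- The arm moves only by the tool arm_command, never from a script. Its argument "moves" is a list of rows, each a list of 7 numbers: the shift along the tool's x, y, z in mm, then the turn, a rotation vector about the tool's x, y, z in degrees, then the opening, from 0 (shut) to 1 (fully open). A call has 1 to 10 rows; each row is the pose to reach, as a shift and turn from the pose commanded when the call began, along the tool's axes at that moment; what a row does not reach only later rows make up. A row lasts 1/10 s, in which the tool goes at most 50 mm and 8.59 degrees, less where a joint would pass 70% of its speed; a pose out of reach is approached as far as the arm can. A call with a gripper value outside its range is refused whole. The fingers move at their own pace and stop on an object; the grip force is fixed at half the most. Time passes only in rows, so rows that repeat a pose let the fingers close. It gives the time, the measured TCP pose, the force and the opening at its end, in the units of the state.
- bot.read_state(): the state, without advancing time (a new reading comes with each control period).
- bot.read_camera(name): name is "scene" or "top"; returns the picture (480x640x3 uint8, red, green, blue); there is no depth.
- bot.camera_model(name): a dict with "fx", "fy", "cx", "cy" (pixels), "R" (3x3) and "t" (3): a world point X has camera coordinates R X + t. Camera axes: x right, y down, z forward; pixel columns grow to the right and rows downward; lengths in mm; the calibration is good to about 2 mm. A picture is of the moment at which its call begins. camera_model takes no time and is no camera call.
- bot.sign_off(): hands the job in, once; it reports no verdict.
Trained networks look in the newest picture that a camera, given by its name, has taken for a name from the list of things; names that differ only in an ending like _2 or _b are one class to them, and where a whole thing is asked for, a point or a joint stands for the part that bears it (a point fixed in the world has none). Each returns a list of dicts, best first, with "conf" (0 to 1); they miss things now and then, are a little off and sometimes report something else, mostly with a low value. They report only what shows in the picture. A call takes as long as a camera call.
- bot.find_in(camera, name): "centre" ([row, column] in pixels, amid what is visible of it).
The state is a dict: "clock": time; "joint_pos": joint angles; "joint_velocities": joint speeds; "joint_torque": joint torques, N m; "eef_pos": TCP position; "tool_rot": TCP orientation; "wrist_force": force on the tool from outside, world axes, zero at the start; "moment": the same for the moment, N m; "gripper_width": opening from 0.0 (shut) to 1.0 (fully open).
Only numpy, scipy, OpenCV 4.12 (cv2) and the standard library are available. Lean on these libraries where they do the work, as an engineer would, in place of code of your own. Each camera call takes 0.05 s, during which the arm holds its last target. There are 200 camera calls.

## Working session

There is one attempt and no reset: what is moved stays moved. The work goes in short steps, Python scripts to look and compute and a tool call to move; the robot and the scene stay as the last step left them, time stands still between calls to the robot, and variables do not carry over. Pictures are saved under pics/ and viewed, about 8 in all and at most 12, crops included, and the job is handed in when it is done.

Besides the shell and the picture viewer there is one more tool, called after "Call:" in YAML: its name, and indented under it one key for each argument. arm_command: Moves the arm, as the interface text tells. Its arguments: {"type":"object","properties":{"moves":{"type":"array","items":{"type":"array","items":{"type":"number"}}}},"required":["moves"]}

```bash
ls; mkdir -p pics; python3 - <<'E'
from cell import bot
import cv2
s=bot.read_state();print({k:s[k] for k in('clock','eef_pos','tool_rot','wrist_force','gripper_width')})
for c in('scene','top'):
    im=bot.read_camera(c);cv2.imwrite(f'pics/{c}0.png',im[:,:,::-1])
    m=bot.camera_model(c);print(c,m)
    for n in('case_top','carton'):print(n,bot.find_in(c,n))
E
```

```text
pics
{'clock': 0.0, 'eef_pos': array([201.70716822, 617.18467002, 225.67532172]), 'tool_rot': array([ 0.11048853,  0.69844105, -0.11183125,  0.69818776]), 'wrist_force': array([-0.86855609, -1.06486706,  0.51219764]), 'gripper_width': 0.99956506307418}
scene {'fx': 568.2325476106489, 'fy': 568.2325476106489, 'cx': 320.1456790036045, 'cy': 231.5667468057829, 'R': array([[ 5.35011369e-01,  8.44844846e-01, -1.45225621e-04],
       [ 6.32547994e-01, -4.00684965e-01, -6.62823200e-01],
       [-5.60040954e-01,  3.54526086e-01, -7.48775924e-01]]), 't': array([-276.80128924, -305.49690265, 1273.34801148])}
case_top [{'centre': [278.5, 175.5], 'conf': 0.88}]
carton [{'centre': [175.0, 431.4], 'conf': 0.67}]
top {'fx': 464.9496186828337, 'fy': 464.9496186828337, 'cx': 319.4438664108793, 'cy': 234.17628170389827, 'R': array([[-0.02092959, -0.99976976,  0.00473031],
       [-0.97784511,  0.01948448, -0.20842097],
       [ 0.20828082, -0.00898767, -0.97802777]]), 't': array([ 20.28923464, 519.64092848, 715.41774697])}
case_top [{'centre': [224.4, 486.8], 'conf': 0.83}]
carton [{'centre': [256.4, 175.8], 'conf': 0.75}]
```

View pics/scene0.png

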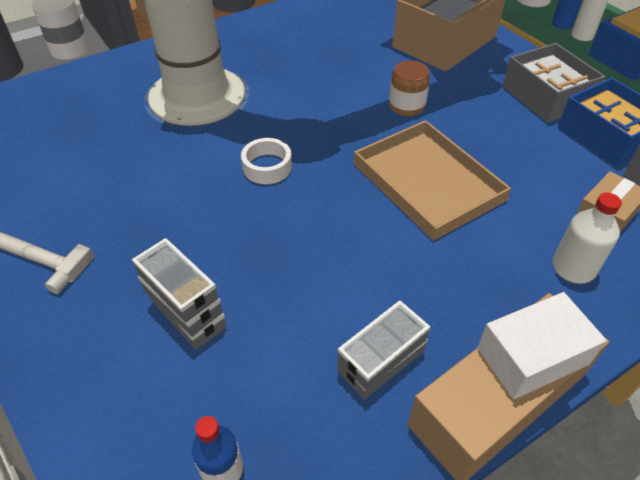

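View pics/top0.png

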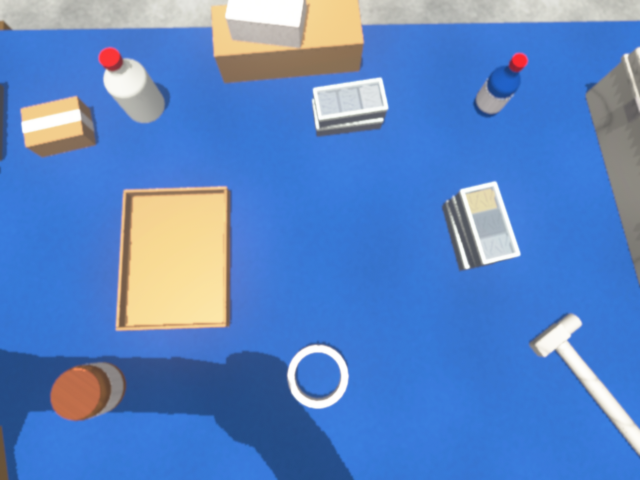

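The stack is at top-image (490,224) and scene (180,290). The tray is at top-image (175,258), and the second stack at (350,100) is not part of the job. The networks agree with both pictures. Next I'll zoom in on the stack to get its edges.

```bash
python3 - <<'E'
import cv2,numpy as np
a=cv2.imread('pics/top0.png')[170:280,430:530];b=cv2.imread('pics/scene0.png')[235:350,125:230]
r=lambda i:cv2.resize(i,(400,480),interpolation=cv2.INTER_CUBIC)
cv2.imwrite('pics/crop0.png',np.hstack([r(a),r(b)]))
E
cat > h.py <<'E'
import numpy as np
from cell import bot
def un(cam,uv,z):
    m=bot.camera_model(cam);R,t=m['R'],m['t'];o=-R.T@t
    uv=np.atleast_2d(uv);d=np.c_[(uv[:,0]-m['cx'])/m['fx'],(uv[:,1]-m['cy'])/m['fy'],np.ones(len(uv))]@R
    return (o+d*((z-o[2])/d[:,2])[:,None])[:,:2]
def pr(cam,X):
    m=bot.camera_model(cam);c=np.atleast_2d(X)@m['R'].T+m['t']
    return np.c_[c[:,0]/c[:,2]*m['fx']+m['cx'],c[:,1]/c[:,2]*m['fy']+m['cy']]
E
```

```text
(no output)
```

View pics/crop0.png

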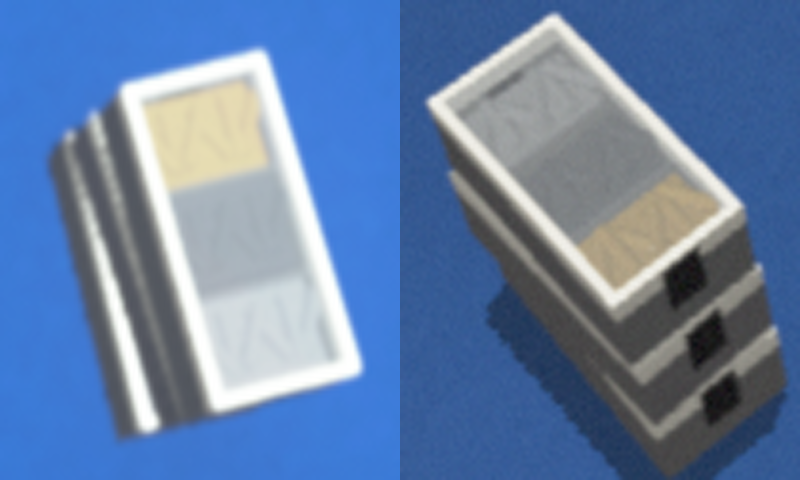

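```bash
python3 - <<'E'
from h import *
T=np.array([[122,87],[266,50],[362,372],[212,412]])/[4,4.364]+[430,170]
S=np.array([[30,100],[155,14],[346,208],[213,310]])/[3.81,4.174]+[125,235]
def rep(P,n):
    c=P.mean(0);ls=np.linalg.norm(P-np.roll(P,-1,0),axis=1)
    # long axis from mid of short edges
    e=sorted([((P[0]+P[1])/2,(P[2]+P[3])/2),((P[1]+P[2])/2,(P[3]+P[0])/2)],key=lambda q:-np.linalg.norm(q[0]-q[1]))[0]
    d=e[0]-e[1];print(n,c.round(1),ls.round(1),'yaw',np.degrees(np.arctan2(d[1],d[0])).round(1))
for z in (108,):
    rep(un('top',T,z),'top');rep(un('scene',S,z),'scene')
# lower rims scene (crop pts): front corners
f=lambda p:np.array(p)/[3.81,4.174]+[125,235]
print('mid front corners',un('scene',f([[240,382],[360,265],[50,172]]),72),'bot',un('scene',f([[258,437],[376,330]]),36))
print('top corners',un('scene',S,108))
g=lambda p:np.array(p)/[4,4.364]+[430,170]
print('topcam mid',un('top',g([[92,110],]),72),'bot',un('top',g([[70,132],[150,434]]),36),'top',un('top',T,108))
C=np.array([[124,188],[229,187],[228,328],[117,329]])
rep(un('top',C,32),'carton');print(un('top',C,32))
rep(un('scene',[[354,159],[424,123],[508,187],[435,234]],32),'carton s')
print(bot.read_state()['joint_pos'])
from scipy.spatial.transform import Rotation as Ro
print(Ro.from_quat(bot.read_state()['tool_rot']).as_matrix().round(3))
E
```

```text
top [ 522.4 -254.6] [ 59.5 121.2  60.1 121.1] yaw 11.7
scene [ 526.4 -253. ] [ 56.5 121.   58.5 120.7] yaw -167.9
mid front corners [[ 597.28923939 -268.03978998]
 [ 577.94293655 -210.51292571]
 [ 476.48917234 -295.54858204]] bot [[ 597.1274657  -267.40862396]
 [ 581.4756019  -210.58661402]]
top corners [[ 473.14465706 -293.23068455]
 [ 461.44569172 -237.95387058]
 [ 579.54942248 -211.66650731]
 [ 591.33350755 -268.97520175]]
topcam mid [[ 577.60699489 -211.88764443]] bot [[ 579.41070544 -212.82343472]
 [ 458.67005271 -236.89567942]] top [[ 575.32981936 -213.22374112]
 [ 588.18430889 -271.36599683]
 [ 469.58170136 -296.23002329]
 [ 456.64655059 -237.52738217]]
carton [492.4 254.5] [182.4 241.  180.9 240.5] yaw 0.9
[[613.66805347 347.66471403]
 [611.94519678 165.25325277]
 [371.00087761 162.17323192]
 [373.17869822 343.08250173]]
carton s [502.2 249.3] [183.5 227.5 186.3 229.7] yaw -177.9
[-0.99179864  0.50129482 -0.42695269  1.55072721  0.22080259  1.13829473
 -0.21027876]
[[-0.     0.311  0.951]
 [-0.001  0.951 -0.311]
 [-1.    -0.001 -0.   ]]
```

```bash
cat >> h.py <<'E'
from scipy.spatial.transform import Rotation as Ro
def go(*targets):
    "print shift/turn rows from the current pose; targets (x,y,z,case yaw deg)"
    s=bot.read_state();p=s['eef_pos'];A=Ro.from_quat(s['tool_rot']);M=A.as_matrix()
    print('t',round(s['clock'],2),'tcp',p.round(1),'yaw',np.degrees(np.arctan2(M[1,1],M[0,1])).round(1)-90,'w',round(s['gripper_width'],3),'F',s['wrist_force'].round(1))
    for x,y,z,w in targets:
        a=np.radians(w+90);ty=np.array([np.cos(a),np.sin(a),0]);tx=np.array([0,0,-1.])
        B=Ro.from_matrix(np.c_[tx,ty,np.cross(tx,ty)])
        print((x,y,z,w),(A.inv().apply(np.array([x,y,z])-p)).round(1),np.degrees((A.inv()*B).as_rotvec()).round(1))
E
python3 -c "
from h import *
go((500,250,226,-18),(524.5,-254,200,12),(524.5,-254,76,12))"
```

```text
t 0.3 tcp [201.8 617.6 226.3] yaw -18.099999999999994 w 1.004 F [-0.4 -0.5 -0.1]
(500, 250, 226, -18) [   0.5 -256.9  397.6] [-0.1 -0.   0. ]
(524.5, -254, 200, 12) [  26.8 -728.3  577.4] [-30.1  -0.    0. ]
(524.5, -254, 76, 12) [ 150.8 -728.3  577.4] [-30.1  -0.    0. ]
```

Call:
arm_command:
  moves:
    - [0,-257,398,0,0,0,1]
    - [0,-257,398,0,0,0,1]
    - [0,-257,398,0,0,0,1]
    - [0,-257,398,0,0,0,1]
    - [0,-257,398,0,0,0,1]
    - [0,-257,398,0,0,0,1]
    - [0,-257,398,0,0,0,1]
    - [0,-257,398,0,0,0,1]
    - [0,-257,398,0,0,0,1]
    - [0,-257,398,0,0,0,1]

```text
clock: 1.3
eef_pos: [503.6, 244.5, 226.8]
tool_rot: [0.113, 0.697, -0.114, 0.699]
wrist_force: [0.2, -0.5, -0.1]
gripper_width: 0.997
```

```bash
python3 -c "
from h import *
go((500,0,200,0),(524.5,-254,200,12))"
```

```text
t 1.3 tcp [503.6 244.5 226.8] yaw -18.5 w 0.997 F [ 0.2 -0.5 -0.1]
(500, 0, 200, 0) [  27.3 -233.1   73.9] [-18.5   0.1   0.1]
(524.5, -254, 200, 12) [  27.9 -466.2  177.6] [-30.5   0.1   0.1]
```

Call:
arm_command:
  moves:
    - [27,-466,176,-30,0,0,1]
    - [27,-466,176,-30,0,0,1]
    - [27,-466,176,-30,0,0,1]
    - [27,-466,176,-30,0,0,1]
    - [27,-466,176,-30,0,0,1]
    - [27,-466,176,-30,0,0,1]
    - [27,-466,176,-30,0,0,1]
    - [27,-466,176,-30,0,0,1]
    - [27,-466,176,-30,0,0,1]
    - [27,-466,176,-30,0,0,1]

```text
clock: 2.3
eef_pos: [522.3, -237.7, 200.5]
tool_rot: [-0.074, 0.703, 0.073, 0.703]
wrist_force: [0.7, -0.1, 0.2]
gripper_width: 1.002
```

Call:
arm_command:
  moves:
    - [0,0,0,0,0,0,1]
    - [0,0,0,0,0,0,1]
    - [0,0,0,0,0,0,1]
    - [0,0,0,0,0,0,1]

```text
clock: 2.7
eef_pos: [522.9, -233.6, 200.4]
tool_rot: [-0.074, 0.703, 0.075, 0.703]
wrist_force: [0.5, 1.1, 0.1]
gripper_width: 0.997
```

```bash
python3 -c "
from h import *
go((524.5,-254,130,12),(524.5,-254,76,12))"
```

```text
t 2.7 tcp [ 522.9 -233.6  200.4] yaw 12.099999999999994 w 0.997 F [0.5 1.1 0.1]
(524.5, -254, 130, 12) [ 70.4 -20.3  -2.7] [ 0.1  0.  -0. ]
(524.5, -254, 76, 12) [124.4 -20.3  -2.7] [ 0.1  0.  -0. ]
```

Call:
arm_command:
  moves:
    - [0,-20,-3,0,0,0,1]
    - [30,-20,-3,0,0,0,1]
    - [60,-20,-3,0,0,0,1]
    - [76,-20,-3,0,0,0,1]
    - [76,-20,-3,0,0,0,1]
    - [76,-20,-3,0,0,0,1]

```text
clock: 3.3
eef_pos: [524.2, -254.8, 124.8]
tool_rot: [-0.074, 0.703, 0.074, 0.703]
wrist_force: [0.2, -0.4, 1.1]
gripper_width: 0.998
```

```bash
python3 - <<'E'
from h import *
import cv2
go((524.5,-254,76,12))
ims=[]
for c in('scene','top'):
    p=pr(c,[525,-254,110])[0].astype(int);x,y=max(p[0]-80,0),max(p[1]-110,0)
    i=bot.read_camera(c)[y:y+190,x:x+160,::-1];ims.append(cv2.resize(i,(400,475),interpolation=cv2.INTER_CUBIC))
cv2.imwrite('pics/near1.png',np.hstack(ims))
E
```

```text
t 3.3 tcp [ 524.2 -254.8  124.8] yaw 12.0 w 0.998 F [ 0.2 -0.4  1.1]
(524.5, -254, 76, 12) [48.8  0.7  0.5] [ 0.  0. -0.]
```

View pics/near1.png

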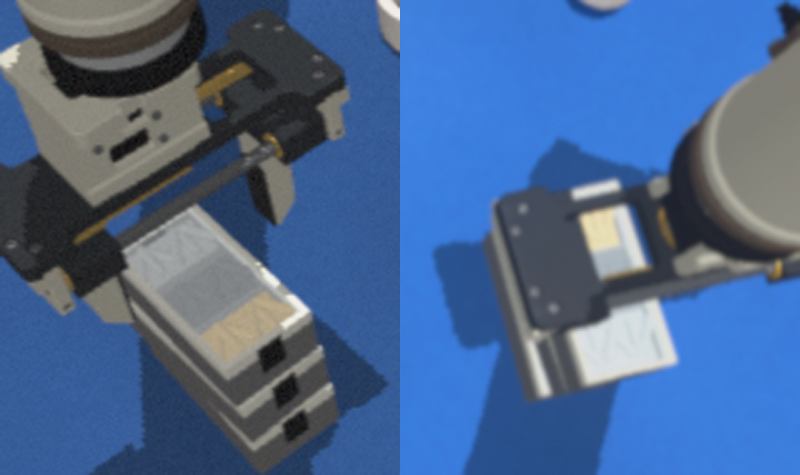

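The fingers straddle the top case, one on each long side, about midway along its length (crop centre near 200,260). I'll descend and close.

Call:
arm_command:
  moves:
    - [25,0,0,0,0,0,1]
    - [48,0,0,0,0,0,1]
    - [48,0,0,0,0,0,1]
    - [48,0,0,0,0,0,0]
    - [48,0,0,0,0,0,0]
    - [48,0,0,0,0,0,0]
    - [48,0,0,0,0,0,0]
    - [48,0,0,0,0,0,0]
    - [48,0,0,0,0,0,0]
    - [48,0,0,0,0,0,0]

```text
clock: 4.4
eef_pos: [524.0, -255.6, 77.1]
tool_rot: [-0.073, 0.703, 0.073, 0.704]
wrist_force: [-1.5, 1.4, 6.4]
gripper_width: 0.628
```

Call:
arm_command:
  moves:
    - [0,0,0,0,0,0,0]
    - [-10,0,0,0,0,0,0]
    - [-20,0,0,0,0,0,0]
    - [-35,0,0,0,0,0,0]
    - [-50,0,0,0,0,0,0]
    - [-60,0,0,0,0,0,0]
    - [-60,0,0,0,0,0,0]
    - [-60,0,0,0,0,0,0]

```text
clock: 5.2
eef_pos: [523.7, -256.0, 136.7]
tool_rot: [-0.073, 0.703, 0.073, 0.703]
wrist_force: [0.9, -0.3, -3.2]
gripper_width: 0.63
```

```bash
python3 - <<'E'
from h import *
go((510,0,140,0),(510,0,6,0))
E
```

```text
t 5.2 tcp [ 523.7 -256.   136.7] yaw 11.900000000000006 w 0.63 F [ 0.9 -0.3 -3.2]
(510, 0, 140, 0) [ -3.4 253.3  39.4] [11.9  0.   0. ]
(510, 0, 6, 0) [130.6 253.3  39.4] [11.9  0.   0. ]
```

Call:
arm_command:
  moves:
    - [-3,20,3,1,0,0,0]
    - [-3,50,8,3,0,0,0]
    - [-3,85,13,5,0,0,0]
    - [-3,120,19,7,0,0,0]
    - [-3,155,24,9,0,0,0]
    - [-3,190,30,11,0,0,0]
    - [-3,220,35,12,0,0,0]
    - [-3,243,38,12,0,0,0]
    - [-3,253,39,12,0,0,0]
    - [-3,253,39,12,0,0,0]

```text
clock: 6.2
eef_pos: [509.0, 1.1, 138.9]
tool_rot: [-0.0, 0.708, 0.001, 0.707]
wrist_force: [0.2, -0.5, -2.9]
gripper_width: 0.633
```

```bash
python3 - <<'E'
from h import *
import cv2
go((510,0,5,0))
ims=[]
for c,q in(('scene',[525,-254,60]),('top',[525,-254,72])):
    p=pr(c,q)[0].astype(int);x,y=max(p[0]-60,0),max(p[1]-70,0);print(c,x,y)
    i=bot.read_camera(c)[y:y+140,x:x+120,::-1];ims.append(cv2.resize(i,(400,467),interpolation=cv2.INTER_CUBIC))
cv2.imwrite('pics/mid1.png',np.hstack(ims))
E
```

```text
t 6.2 tcp [509.    1.1 138.9] yaw 0.09999999999999432 w 0.633 F [ 0.2 -0.5 -2.9]
(510, 0, 5, 0) [133.9  -1.2   1.2] [ 0.1 -0.1 -0. ]
scene 118 221
top 421 155
```

View pics/mid1.png

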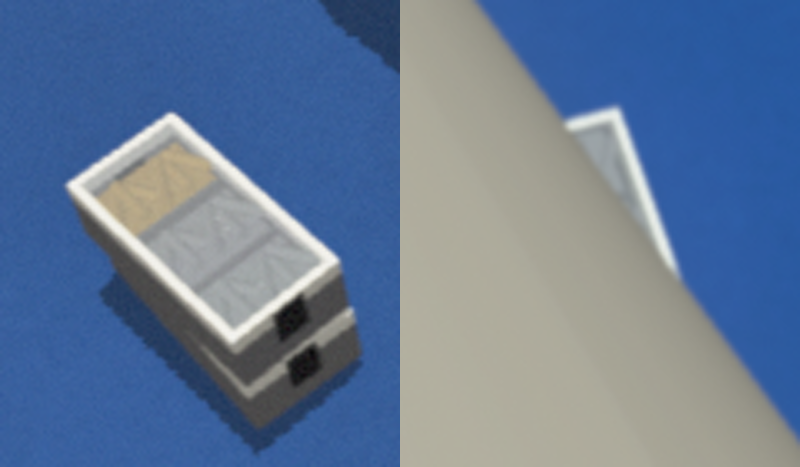

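The middle case stayed on the bottom one, with scene-crop corners at (67,185), (172,113), (340,265) and (233,348). I'll set the top case down.

Call:
arm_command:
  moves:
    - [25,0,0,0,0,0,0]
    - [60,0,0,0,0,0,0]
    - [95,0,0,0,0,0,0]
    - [118,0,0,0,0,0,0]
    - [126,0,0,0,0,0,0]
    - [130,0,0,0,0,0,0]
    - [132,0,0,0,0,0,0]
    - [133,0,0,0,0,0,0]
    - [133,0,0,0,0,0,0]

```text
clock: 7.2
eef_pos: [510.5, -0.4, 7.3]
tool_rot: [0.001, 0.706, -0.001, 0.708]
wrist_force: [-0.2, -0.8, -3.9]
gripper_width: 0.629
```

```bash
python3 - <<'E'
from h import *
go((510,0,5,0))
S=np.array([[67,185],[172,113],[340,265],[233,348]])/3.334+[118,221]
P=un('scene',S,72);e=(P[2]+P[3]-P[0]-P[1])/2
print(P,P.mean(0),np.degrees(np.arctan2(e[1],e[0])))
B=np.array([[247,396],[354,310]])/3.334+[118,221];print('bot',un('scene',B,36))
E
```

```text
t 7.2 tcp [ 5.105e+02 -4.000e-01  7.300e+00] yaw -0.09999999999999432 w 0.629 F [-0.2 -0.8 -3.9]
(510, 0, 5, 0) [ 2.3  0.4 -0.5] [-0.1  0.1 -0. ]
[[ 476.96964557 -295.76946336]
 [ 463.13846087 -240.0408153 ]
 [ 581.47906581 -211.43060788]
 [ 595.49811952 -267.41727526]] [ 529.27132294 -253.66454045] 13.521761890423933
bot [[ 596.76398698 -268.22977787]
 [ 581.74021583 -209.90718574]]
```

Call:
arm_command:
  moves:
    - [1,0,0,0,0,0,0]
    - [2,0,0,0,0,0,0]
    - [3,0,0,0,0,0,0]
    - [3,0,0,0,0,0,0]

```text
clock: 7.6
eef_pos: [510.1, -0.2, 5.0]
tool_rot: [0.0, 0.707, -0.001, 0.707]
wrist_force: [-4.1, -0.5, 13.1]
gripper_width: 0.628
```

Call:
arm_command:
  moves:
    - [0,0,0,0,0,0,1]
    - [0,0,0,0,0,0,1]
    - [0,0,0,0,0,0,1]
    - [0,0,0,0,0,0,1]
    - [0,0,0,0,0,0,1]
    - [-40,0,0,0,0,0,1]
    - [-80,0,0,0,0,0,1]
    - [-120,0,0,0,0,0,1]
    - [-145,0,0,0,0,0,1]
    - [-145,0,0,0,0,0,1]

```text
clock: 8.6
eef_pos: [512.6, -0.2, 152.3]
tool_rot: [0.001, 0.704, -0.001, 0.71]
wrist_force: [0.4, -0.5, -0.4]
gripper_width: 1.006
```

```bash
python3 - <<'E'
from h import *
go((527.3,-254.7,150,13.2),(527.3,-254.7,41,13.2))
E
```

```text
t 8.6 tcp [ 5.126e+02 -2.000e-01  1.523e+02] yaw -0.09999999999999432 w 1.006 F [ 0.4 -0.5 -0.4]
(527.3, -254.7, 150, 13.2) [   2.4 -254.5   15.1] [-13.3   0.4   0. ]
(527.3, -254.7, 41, 13.2) [ 111.4 -254.5   14.3] [-13.3   0.4   0. ]
```

Call:
arm_command:
  moves:
    - [0,-254,16,-13,0,0,1]
    - [0,-254,16,-13,0,0,1]
    - [0,-254,16,-13,0,0,1]
    - [0,-254,16,-13,0,0,1]
    - [0,-254,16,-13,0,0,1]
    - [0,-254,16,-13,0,0,1]
    - [0,-254,16,-13,0,0,1]
    - [0,-254,16,-13,0,0,1]
    - [0,-254,16,-13,0,0,1]

```text
clock: 9.5
eef_pos: [525.3, -251.5, 147.8]
tool_rot: [-0.08, 0.703, 0.081, 0.702]
wrist_force: [-0.5, 0.5, -0.3]
gripper_width: 1.002
```

```bash
python3 - <<'E'
from h import *
go((527.3,-254.7,41,13.2))
E
```

```text
t 9.5 tcp [ 525.3 -251.5  147.8] yaw 13.099999999999994 w 1.002 F [-0.5  0.5 -0.3]
(527.3, -254.7, 41, 13.2) [106.8  -3.8   1.2] [-0.1 -0.  -0.1]
```

Call:
arm_command:
  moves:
    - [0,-3,1,0,0,0,1]
    - [35,-3,1,0,0,0,1]
    - [70,-3,1,0,0,0,1]
    - [95,-3,1,0,0,0,1]
    - [106,-3,1,0,0,0,1]
    - [106,-3,1,0,0,0,1]
    - [106,-3,1,0,0,0,1]

```text
clock: 10.2
eef_pos: [527.8, -256.9, 43.3]
tool_rot: [-0.08, 0.702, 0.08, 0.703]
wrist_force: [0.3, -0.3, -0.4]
gripper_width: 1.001
```

Call:
arm_command:
  moves:
    - [0,0,0,0,0,0,0]
    - [0,0,0,0,0,0,0]
    - [0,0,0,0,0,0,0]
    - [0,0,0,0,0,0,0]
    - [0,0,0,0,0,0,0]
    - [0,0,0,0,0,0,0]
    - [0,0,0,0,0,0,0]

```text
clock: 10.9
eef_pos: [526.9, -256.5, 42.7]
tool_rot: [-0.079, 0.703, 0.08, 0.703]
wrist_force: [-1.7, 2.5, 5.5]
gripper_width: 0.629
```

Call:
arm_command:
  moves:
    - [-10,0,0,0,0,0,0]
    - [-20,0,0,0,0,0,0]
    - [-35,0,0,0,0,0,0]
    - [-60,0,0,0,0,0,0]
    - [-85,0,0,0,0,0,0]
    - [-100,0,0,0,0,0,0]
    - [-100,0,0,0,0,0,0]
    - [-100,0,0,0,0,0,0]

```text
clock: 11.7
eef_pos: [526.6, -257.0, 142.3]
tool_rot: [-0.079, 0.703, 0.079, 0.703]
wrist_force: [-0.0, 0.8, -3.1]
gripper_width: 0.633
```

```bash
python3 - <<'E'
from h import *
go((496,252,140,0),(496,252,10,0))
E
```

```text
t 11.7 tcp [ 526.6 -257.   142.3] yaw 12.900000000000006 w 0.633 F [-0.   0.8 -3.1]
(496, 252, 140, 0) [  2.3 503.   83.8] [12.9  0.   0. ]
(496, 252, 10, 0) [132.3 503.   83.8] [12.9  0.   0. ]
```

Call:
arm_command:
  moves:
    - [0,20,3,1,0,0,0]
    - [0,60,10,2,0,0,0]
    - [0,105,17,4,0,0,0]
    - [0,150,25,6,0,0,0]
    - [0,195,32,7,0,0,0]
    - [0,240,40,8,0,0,0]
    - [0,285,47,9,0,0,0]
    - [0,330,55,10,0,0,0]
    - [0,375,62,11,0,0,0]
    - [0,420,70,12,0,0,0]

```text
clock: 12.7
eef_pos: [499.6, 169.3, 140.8]
tool_rot: [-0.006, 0.708, 0.005, 0.706]
wrist_force: [1.2, 0.1, -3.1]
gripper_width: 0.628
```

Call:
arm_command:
  moves:
    - [0,37,5,0,0,0,0]
    - [0,62,10,1,0,0,0]
    - [0,78,13,1,0,0,0]
    - [0,83,14,1,0,0,0]
    - [0,83,14,1,0,0,0]
    - [0,83,14,1,0,0,0]

```text
clock: 13.3
eef_pos: [513.9, 248.9, 141.8]
tool_rot: [0.001, 0.707, -0.002, 0.707]
wrist_force: [0.4, -1.4, -3.2]
gripper_width: 0.631
```

```bash
python3 - <<'E'
from h import *
go((496,252,12,0))
E
```

```text
t 13.3 tcp [513.9 248.9 141.8] yaw -0.20000000000000284 w 0.631 F [ 0.4 -1.4 -3.2]
(496, 252, 12, 0) [129.8   3.2 -17.7] [-0.2 -0.1  0.1]
```

Call:
arm_command:
  moves:
    - [10,1,-8,0,0,0,0]
    - [40,2,-17,0,0,0,0]
    - [75,3,-17,0,0,0,0]
    - [105,3,-17,0,0,0,0]
    - [118,3,-17,0,0,0,0]
    - [124,3,-17,0,0,0,0]
    - [127,3,-17,0,0,0,0]
    - [128,3,-17,0,0,0,0]
    - [128,3,-17,0,0,0,0]

```text
clock: 14.2
eef_pos: [497.8, 254.7, 15.5]
tool_rot: [0.001, 0.706, -0.0, 0.708]
wrist_force: [0.4, 0.2, -3.2]
gripper_width: 0.629
```

Call:
arm_command:
  moves:
    - [1,0,0,0,0,0,0]
    - [2,0,0,0,0,0,0]
    - [2,0,0,0,0,0,0]

```text
clock: 14.5
eef_pos: [497.0, 254.3, 12.6]
tool_rot: [0.001, 0.707, -0.001, 0.707]
wrist_force: [-0.4, -0.3, -2.4]
gripper_width: 0.631
```

Call:
arm_command:
  moves:
    - [1,0,0,0,0,0,0]
    - [1.5,0,0,0,0,0,0]
    - [1.5,0,0,0,0,0,0]

```text
clock: 14.8
eef_pos: [497.1, 254.4, 11.7]
tool_rot: [0.001, 0.707, -0.001, 0.707]
wrist_force: [-2.5, -1.6, 4.4]
gripper_width: 0.629
```

Contact with the tray floor. I'll release and rise, then check the picture.

Call:
arm_command:
  moves:
    - [0,0,0,0,0,0,1]
    - [0,0,0,0,0,0,1]
    - [0,0,0,0,0,0,1]
    - [0,0,0,0,0,0,1]
    - [0,0,0,0,0,0,1]
    - [-35,0,0,0,0,0,1]
    - [-80,0,0,0,0,0,1]
    - [-120,0,0,0,0,0,1]
    - [-140,0,0,0,0,0,1]
    - [-140,0,0,0,0,0,1]

```text
clock: 15.8
eef_pos: [499.3, 255.6, 154.7]
tool_rot: [0.002, 0.705, 0.001, 0.709]
wrist_force: [0.2, 0.5, 0.2]
gripper_width: 1.0
```

```bash
python3 - <<'E'
from h import *
import cv2
go((510,0,150,0))
cv2.imwrite('pics/s2.png',cv2.resize(bot.read_camera('scene')[100:400,60:540,::-1],(800,500),interpolation=cv2.INTER_CUBIC))
E
```

```text
t 15.8 tcp [499.3 255.6 154.7] yaw -0.09999999999999432 w 1.0 F [0.2 0.5 0.2]
(510, 0, 150, 0) [   3.9 -255.6   11.1] [-0.1  0.4 -0.2]
```

View pics/s2.png

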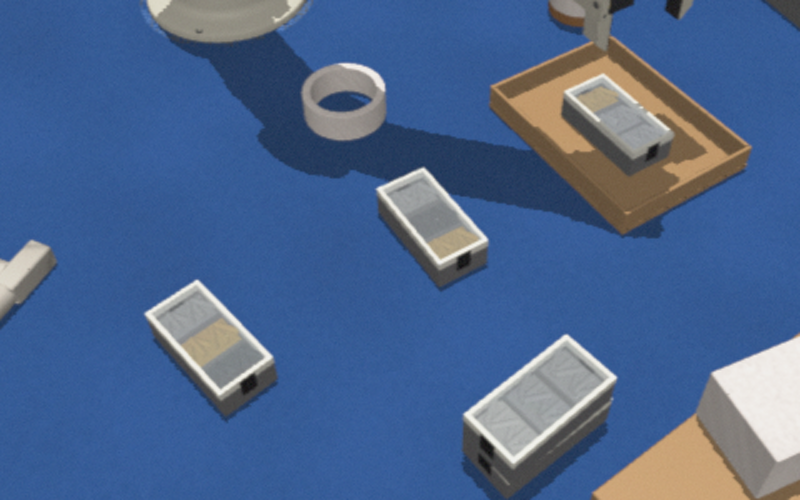

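The middle case lies in the tray at crop (618,120). The top case is on the bench, with corners at (377,190), (424,169), (487,240) and (441,264). The bottom case has corners at (145,316), (197,282), (274,357) and (223,399).

Call:
arm_command:
  moves:
    - [4,-40,3,0,0,0,1]
    - [4,-90,6,0,0,0,1]
    - [4,-140,11,0,0,0,1]
    - [4,-190,11,0,0,0,1]
    - [4,-230,11,0,0,0,1]
    - [4,-250,11,0,0,0,1]
    - [4,-255,12,0,0,0,1]
    - [4,-255,12,0,0,0,1]
    - [4,-255,12,0,0,0,1]

```text
clock: 16.75
eef_pos: [508.1, 1.2, 146.2]
tool_rot: [0.0, 0.707, 0.001, 0.707]
wrist_force: [-0.1, 0.7, 0.6]
gripper_width: 0.998
```

```bash
python3 - <<'E'
from h import *
for n,C in(('top',[[377,190],[424,169],[487,240],[441,264]]),('bot',[[145,316],[197,282],[274,357],[223,399]])):
    P=un('scene',np.array(C)/1.66667+[60,100],36);e=(P[2]+P[3]-P[0]-P[1])/2
    print(n,P.mean(0).round(1),np.degrees(np.arctan2(e[1],e[0])).round(1),np.linalg.norm(e).round(1))
go((510,0,5,0))
# second measurement: top camera, rim corners of the bottom case by mask (arm shown out of the way?)
import cv2
im=bot.read_camera('top');p=pr('top',[527,-254,36])[0].astype(int)
c=im[p[1]-60:p[1]+60,p[0]-60:p[0]+60];m=(c[:,:,2].astype(int)-c[:,:,0]<40).astype(np.uint8)
w=((c.min(2)>150)*1).astype(np.uint8);print(m.sum(),w.sum())
n_,L,st,_=cv2.connectedComponentsWithStats(w);k=1+st[1:,4].argmax();q=np.argwhere(L==k)[:,::-1]+p-60
h=cv2.convexHull(un('top',q,36).astype(np.float32));print(cv2.minAreaRect(h))
E
```

```text
top [5.13e+02 2.00e-01] 0.9 117.6
bot [ 531.1 -250.3] 11.9 120.3
t 16.75 tcp [508.1   1.2 146.2] yaw 0.0 w 0.998 F [-0.1  0.7  0.6]
(510, 0, 5, 0) [141.2  -1.3   2. ] [ 0.  -0.1 -0.1]
10056 5719
((532.1737060546875, -214.81912231445312), (134.68812561035156, 208.00692749023438), 88.82646942138672)
```

Call:
arm_command:
  moves:
    - [0,-1,2,0,0,0,1]
    - [40,-1,2,0,0,0,1]
    - [80,-1,2,0,0,0,1]
    - [115,-1,2,0,0,0,1]
    - [132,-1,2,0,0,0,1]
    - [139,-1,2,0,0,0,1]
    - [139,-1,2,0,0,0,1]
    - [139,-1,2,0,0,0,1]

```text
clock: 17.6
eef_pos: [511.4, -1.3, 8.7]
tool_rot: [0.0, 0.707, -0.0, 0.708]
wrist_force: [0.2, -0.1, 1.1]
gripper_width: 1.003
```

Call:
arm_command:
  moves:
    - [0,0,0,0,0,0,0]
    - [0,0,0,0,0,0,0]
    - [0,0,0,0,0,0,0]
    - [0,0,0,0,0,0,0]
    - [0,0,0,0,0,0,0]
    - [0,0,0,0,0,0,0]
    - [0,0,0,0,0,0,0]

```text
clock: 18.3
eef_pos: [510.7, -1.5, 8.2]
tool_rot: [0.001, 0.707, -0.0, 0.707]
wrist_force: [-1.4, 0.8, 5.0]
gripper_width: 0.629
```

Call:
arm_command:
  moves:
    - [-10,0,0,0,0,0,0]
    - [-20,0,0,0,0,0,0]
    - [-35,0,0,0,0,0,0]
    - [-60,0,0,0,0,0,0]
    - [-85,0,0,0,0,0,0]
    - [-95,0,0,0,0,0,0]
    - [-95,0,0,0,0,0,0]
    - [-95,0,0,0,0,0,0]

```text
clock: 19.1
eef_pos: [509.9, -1.9, 102.4]
tool_rot: [0.001, 0.707, -0.001, 0.707]
wrist_force: [-0.2, -0.0, -3.6]
gripper_width: 0.634
```

```bash
python3 - <<'E'
from h import *
go((528.5,-252,100,12))
E
```

```text
t 19.1 tcp [509.9  -1.9 102.4] yaw -0.09999999999999432 w 0.634 F [-0.2 -0.  -3.6]
(528.5, -252, 100, 12) [   2.4 -250.    19. ] [-12.1  -0.    0. ]
```

Call:
arm_command:
  moves:
    - [0,-20,2,-1,0,0,0]
    - [0,-50,4,-3,0,0,0]
    - [0,-85,7,-5,0,0,0]
    - [0,-120,9,-7,0,0,0]
    - [0,-155,12,-9,0,0,0]
    - [0,-190,15,-11,0,0,0]
    - [0,-222,17,-12,0,0,0]
    - [0,-243,19,-12,0,0,0]
    - [0,-250,19,-12,0,0,0]
    - [0,-250,19,-12,0,0,0]

```text
clock: 20.1
eef_pos: [527.8, -252.2, 101.3]
tool_rot: [-0.072, 0.704, 0.073, 0.703]
wrist_force: [0.4, -0.1, -4.6]
gripper_width: 0.629
```

Call:
arm_command:
  moves:
    - [0,0,0,0,0,0,0]
    - [0,0,0,0,0,0,0]

```text
clock: 20.3
eef_pos: [529.2, -249.3, 102.4]
tool_rot: [-0.074, 0.703, 0.075, 0.703]
wrist_force: [-1.0, 0.7, -2.2]
gripper_width: 0.63
```

```bash
python3 - <<'E'
from h import *
import cv2
go((528.5,-252,44,12))
cv2.imwrite('pics/s3.png',cv2.resize(bot.read_camera('scene')[220:380,100:260,::-1],(560,560),interpolation=cv2.INTER_CUBIC))
E
```

```text
t 20.3 tcp [ 529.2 -249.3  102.4] yaw 12.099999999999994 w 0.63 F [-1.   0.7 -2.2]
(528.5, -252, 44, 12) [58.4 -2.6 -1.2] [ 0.1 -0.  -0.1]
```

View pics/s3.png

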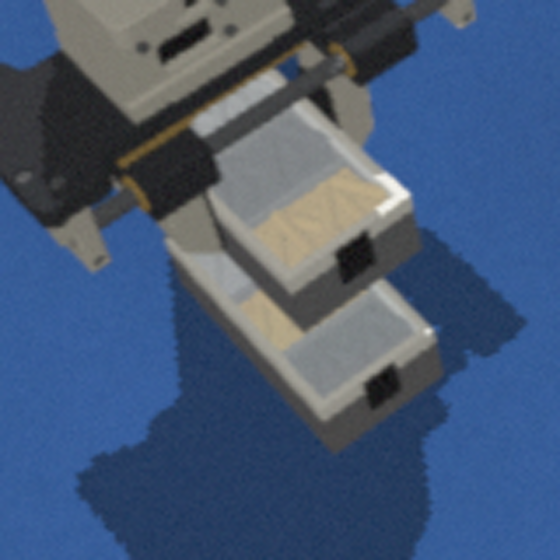

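The held case is above the bottom case. Its front rim corners are at (287,293) and (412,195), and the bottom case's are at (322,420) and (437,333).

```bash
python3 - <<'E'
from h import *
f=lambda p:np.array(p)/3.5+[100,220]
for n,p,z in(('held',[[287,293],[412,195]],130.2),('bot',[[322,420],[437,333]],36)):
    P=un('scene',f(p),z);print(n,P.round(1),P.mean(0).round(1))
go((528.5,-252,44,12))
E
```

```text
held [[ 600.  -266.8]
 [ 583.4 -207.3]] [ 591.7 -237. ]
bot [[ 597.  -268.5]
 [ 584.1 -210. ]] [ 590.6 -239.2]
t 20.35 tcp [ 529.3 -249.6  102.6] yaw 12.099999999999994 w 0.632 F [ 0.3  1.  -3.7]
(528.5, -252, 44, 12) [58.6 -2.2 -1.3] [ 0.1 -0.  -0.1]
```

Within 1–2 mm of the planned correction, so I'll lower it.

Call:
arm_command:
  moves:
    - [10,-2,-1,0,0,0,0]
    - [30,-2,-1,0,0,0,0]
    - [44,-2,-1,0,0,0,0]
    - [51,-2,-1,0,0,0,0]
    - [54,-2,-1,0,0,0,0]
    - [56,-2,-1,0,0,0,0]
    - [56,-2,-1,0,0,0,0]

```text
clock: 21.05
eef_pos: [528.8, -254.1, 47.0]
tool_rot: [-0.073, 0.703, 0.073, 0.703]
wrist_force: [-0.6, -0.2, -3.9]
gripper_width: 0.632
```

Call:
arm_command:
  moves:
    - [1,0,0,0,0,0,0]
    - [1.5,0,0,0,0,0,0]
    - [1.5,0,0,0,0,0,0]

```text
clock: 21.35
eef_pos: [528.7, -254.0, 45.6]
tool_rot: [-0.073, 0.703, 0.073, 0.703]
wrist_force: [-0.1, 0.1, -2.9]
gripper_width: 0.628
```

Call:
arm_command:
  moves:
    - [1,0,0,0,0,0,0]
    - [1.5,0,0,0,0,0,0]
    - [1.5,0,0,0,0,0,0]

```text
clock: 21.65
eef_pos: [528.6, -254.0, 44.2]
tool_rot: [-0.073, 0.703, 0.073, 0.703]
wrist_force: [-1.0, 0.8, 1.3]
gripper_width: 0.631
```

Contact: the force changed from −3 to +1.3 N. I'll release, rise and clear the view.

Call:
arm_command:
  moves:
    - [0,0,0,0,0,0,1]
    - [0,0,0,0,0,0,1]
    - [0,0,0,0,0,0,1]
    - [0,0,0,0,0,0,1]
    - [0,0,0,0,0,0,1]
    - [-30,0,0,0,0,0,1]
    - [-70,0,0,0,0,0,1]
    - [-115,0,0,0,0,0,1]
    - [-150,0,0,0,0,0,1]
    - [-150,0,0,0,0,0,1]

```text
clock: 22.65
eef_pos: [532.2, -255.6, 200.0]
tool_rot: [-0.075, 0.7, 0.071, 0.707]
wrist_force: [0.8, -0.2, 0.5]
gripper_width: 1.002
```

Call:
arm_command:
  moves:
    - [0,50,0,0,0,0,1]
    - [0,100,0,0,0,0,1]
    - [0,150,0,0,0,0,1]
    - [0,200,0,0,0,0,1]
    - [0,230,0,0,0,0,1]
    - [0,230,0,0,0,0,1]
    - [0,230,0,0,0,0,1]

```text
clock: 23.35
eef_pos: [480.7, -28.4, 193.4]
tool_rot: [-0.074, 0.703, 0.074, 0.703]
wrist_force: [-0.5, -0.9, 0.5]
gripper_width: 1.0
```

```bash
python3 - <<'E'
from h import *
import cv2
go()
im=bot.read_camera('scene')[:,:,::-1]
a=cv2.resize(im[220:370,110:250],(420,450),interpolation=cv2.INTER_CUBIC)
b=cv2.resize(im[100:250,340:515],(380,450))
cv2.imwrite('pics/s4.png',np.hstack([a,b]))
E
```

```text
t 23.35 tcp [480.7 -28.4 193.4] yaw 12.0 w 1.0 F [-0.5 -0.9  0.5]
```

View pics/s4.png

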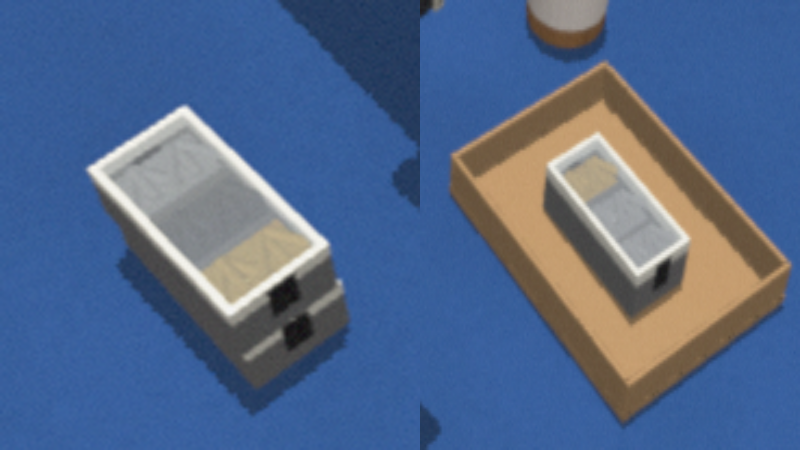

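Both placements look right. The restacked case has front rim corners at (232,321) and (329,243), above the bottom case's at (245,360) and (343,283). The middle case is flat in the tray. One numeric check, then hand in.

```bash
python3 - <<'E'
from h import *
f=lambda p:np.array(p)/3+[110,220]
A=un('scene',f([[90,170],[186,106],[329,243],[232,321]]),72);B=un('scene',f([[245,360],[343,283]]),36)
e=(A[2]+A[3]-A[0]-A[1])/2
print(A.mean(0),np.degrees(np.arctan2(e[1],e[0])),'front mid top/bot',A[2:].mean(0),B.mean(0))
if np.linalg.norm(A[2:].mean(0)-B.mean(0))<9: print(bot.sign_off())
E
```

```text
[ 531.0799807  -253.01586526] 11.88101490851401 front mid top/bot [ 589.78570059 -240.66494441] [ 589.60312181 -239.43710535]
the job is handed in; nothing more can be done
None
```

The middle case is in the cardboard tray, the top case is back on the bottom case, and the job is handed in. It took about 23 s of the 72 s allowed. I lifted the top case off and set it on the clear bench between the stack and the tray. Then I put the middle case on the tray floor and restacked the top case. Each set-down was lowered until the wrist force showed contact, then released.

**Last checks, from the final scene picture:**
- **Top on bottom:** their front edges line up to about 1–2 mm. The top case's yaw is 11.9°, and the bottom case measured the same before restacking.
- **Bottom case:** it stayed within a few millimetres of where it started.
- **Middle case:** it lies flat near the middle of the tray. I judged this by eye from the picture and from the release height at floor contact.
- **Gripper:** open and clear of everything at about 190 mm height.

**Failed or disagreed:**
- **Cameras:** the two cameras differed by about 4 mm on the stack, so I averaged them. On the tray they differed by about 10 mm, which is well inside its margins.
- **Top camera:** one attempt to measure the bottom case with it gave nothing usable, because the arm was in the way. For the restack I used the scene camera.

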